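# Fit the circlip on a rolling-mill roll

## Robot

A 6-joint arm with a two-finger parallel gripper is mounted at the origin on the work surface. World frame = base frame: x ahead of the robot, y to its left, z up, the work surface at z = 0. Lengths are in mm, angles in rad, forces in N, time in s.
With the tool pointing down it reaches from about 350 to 975 mm from the base axis. Payload 7.1 kg.
Tool frame: the origin (TCP) lies on the front face of the gripper's body, between the roots of the fingers; the fingertips stand 80 mm ahead of it and the grasp point (between the pads) lies 61 mm ahead of it; z points along the fingers, y is the line along which they close (so a half turn about z gives the same grasp; the last joint's range is limited). The gripper opens to 88 mm and grips with 3 to 60 N. Pads are 20 mm wide; open, the fingers measure 115 mm over their backs; the gripper's body (75 mm by 178 mm) begins 61 mm behind the grasp point.
Start: joints at [1.137, 0.423, 1.63, -0, 1.089, -0.019], TCP at [251.847, 571.995, 302.675] pointing down, gripper open.
Joint ranges: [-3, 3], [-0.9, 2.11], [0.09, 2.58], [-1.31, 4.45], [0.11, 2.69], [-2.54, 2.54]. Speed limits (rad/s): [2.39, 2.39, 3.01, 3.14, 3.14, 3.14].

## Interface

Orientations are given as a rotation vector (axis times angle).
In Python, from workcell import readout, vision, close_job gives the robot as it stands.
- The arm moves only by the tool servo_tool, never from a script. Its argument "plan" is a list that holds one entry, the list of rows, each a list of 7 numbers: the gripper command: -1 is fully open, 1 is shut, values between are in proportion, then the shift along the world's x, y, z in units of 40 mm (1.0 is 40 mm), then the turn, a rotation vector about the world's x, y, z in units of 5 degrees (1.0 is 5 degrees). A call has 1 to 5 rows; each row shifts and turns the commanded pose from where the row before left it; what a row does not reach is not made up. A row lasts 1/12 s, in which the tool goes at most 41.7 mm and 7.16 degrees, less where a joint would pass 70% of its speed; a pose out of reach is approached as far as the arm can. A call is refused whole if a number of a shift passes 1 or a number of a turn 1, either way. A call with a gripper value outside its range is refused whole. The fingers move at their own pace and stop on an object; the grip force is fixed at half the most. Time passes only in rows, so rows that do not move let the fingers close. It gives the time, the measured TCP pose, the force, the opening and the grip force at its end, in the units of the state.
- readout.get_obs(): the state, without advancing time (a new reading comes with each control period).
- vision.get_image(name): name is "side" or "top" or "wrist"; returns the picture (420x560x3 uint8, red, green, blue); there is no depth.
- vision.camera_params(name): a dict with "fx", "fy", "cx", "cy" (pixels), "rvec" (rotation vector, rad) and "tvec" (3), from world to camera coordinates, as OpenCV has them; the wrist camera has in their place "hand_eye" (4x4, takes a point from camera to tool coordinates, whose origin is the TCP and whose axes are the flange's). Camera axes: x right, y down, z forward; pixel columns grow to the right and rows downward; lengths in mm; the calibration is good to about 2 mm. A picture is of the moment at which its call begins: read the wrist's pose just before it. camera_params takes no time and is no camera call.
- close_job(): hands the job in; it is judged then, once.
The state is a dict: "t": time; "qpos": joint angles; "qvel": joint speeds; "joint_torque": joint torques, N m; "ee_pos": TCP position; "orientation": TCP orientation; "ft_force": force on the tool from outside, world axes, zero at the start; "moment": the same for the moment, N m; "width": finger opening in mm; "grasp_force": force on a finger pad.
Only numpy, scipy, OpenCV 4.12 (cv2) and the standard library are available. Lean on these libraries where they do the work, as an engineer would, in place of code of your own. Each camera call takes 0.05 s, during which the arm holds its last target. There are 200 camera calls.

## Task

A roll from the jeweller's rolling mill stands upright in the bench vise with its drive gear and brass thrust washer already on the stub. Pick up the circlip pliers, squeeze the handles fully so that the clip on their tips is spread, bring the clip over the end of the stub and, keeping it spread and level, slide it gently down to the groove just above the brass washer. Finish while still holding the pliers squeezed there, the clip spread around the groove, with everything else on the bench left where it was.

Things in the scene. Friction and masses are not known exactly. Their poses are not given: they have to be found in the camera images.
- pliers: Circlip pliers with red handles, 0.2 kg, lying flat: jaws on the pale board, handles jutting over its edge. Origin on the rivet's axis at the underside; x from handles to tips, z up. They balance 10 to 15 mm behind the rivet. The dark clip stays hooked on the tips' pins, flat, below the jaws. Pins and sleeves reach 0.5 mm below the clip's underside; the jaws pass outside the stub.
- handles (a point): Where to grip: midway between the red sleeves, half-way up, 70 mm behind the rivet, 30 mm above the table with air below; board edge about 30 mm forward. Axes as body pliers; squeeze along y. Sleeves: 110 mm long (from 43 mm before this point to 67 mm behind), 10 mm thick, 16 mm tall; over the outsides here 50 mm at rest (splayed rearwards), 30 mm and parallel when squeezed to the stop.
- clip (a point): Centre of the clip's opening when spread, mid-thickness: 148.3 mm along x from point handles, 6.2 mm lower, fixed to the pliers, same axes. As the handles are squeezed the pliers creep 3 mm forward between the fingers: the clip then lies 151 mm ahead of the grasp. Dark ring 2.5 mm thick, 4 mm wide, gap to the rivet; 32.8 mm inside at rest; at the stop it clears a 36.8 mm shaft (stub: 34 mm).
- jaw_l (a joint): How far the pliers are squeezed and the clip spread: turn of each arm, 0 at rest, 0.14 rad at the stop screw (handles parallel). Spring-loaded: each handle, at point handles, takes 5 N to start and 13 N to reach the stop, so grip with 30 N or more; it returns to 0 when let go. Wide enough for the stub from 0.10.
- groove (a point): Middle of the groove, on the stub's axis, 141 mm above the table; z up. Groove 31 mm in diameter, 4.5 mm high, its lower edge at the top of the brass thrust washer (43 mm wide). A clip resting on the washer has its centre 1 mm below this point. The dark toothed gear under the washer is 80 mm wide, its top 5.3 mm below this point.
- stub_end (a point): Centre of the stub's top face, 161 mm above the table, 19.3 mm above point groove. Bright steel, 34 mm in diameter, upright; the end is bevelled: 25 mm wide at the top, the full 34 mm from 6 mm below.
- vise: Blue bench vise, fixed, with the roll, gear, washer and stub in its jaws; origin on the table below the stub's axis, screw along x, T-handle towards its -x. The vise itself is lower than 102 mm and within 130 mm of the axis.
- board: Pale, soot-stained soldering board 170 x 220 x 22 mm, fixed on the table; origin under its centre.
- blank_a: Brass ring blank, 23 mm wide, 6 mm high, lying on the board; leave.
- blank_b: Brass ring blank, 21 mm wide, 5 mm high, lying on the board; leave.
- dish: White flux dish, 60 mm wide, 22 mm high, on the table; leave.
- tweezers: Steel tweezers lying flat on the table, 165 mm long, 8 mm high, nearest the robot; leave.
- jar: Amber jar, 54 mm wide, 62 mm high, at the left; leave.
- pinion: Small dark gear, 50 mm wide, 14 mm high, lying at the right; leave.
There are look-alikes about, which are no part of the job. Of the things that look like the pliers, the middle-sized one is meant.

How it is judged:
By the outcome, as a careful person would: the job done as asked, in the order asked, and still so for the second after the job is handed in, while the arm keeps its last pose, push and grip.
It also fails if it takes over 48 s, if anything falls off the work surface, if the arm or the gripper's body presses on something with over 40 N, if the wrist force passes 120 N, or if a joint passes its speed limit or range.

## Working session

There is one attempt and no reset: what is moved stays moved. The work goes in short steps, Python scripts to look and compute and a tool call to move; the robot and the scene stay as the last step left them, time stands still between calls to the robot, and variables do not carry over. Pictures are saved under pics/ and viewed, at most 10 in all, crops included, and the job is handed in when it is done.

Besides the shell and the picture viewer there is one more tool, called after "Call:" as name(argument=value, ...), one argument or row to a line, values as JSON. servo_tool: Moves the arm, as the interface text tells. Its arguments: {"type":"object","properties":{"plan":{"type":"array"}},"required":["plan"]}

```bash
mkdir -p pics; cat > h.py <<'E'
import numpy as np, cv2
from workcell import readout, vision
R=lambda r: cv2.Rodrigues(np.array(r,float))[0]
def cam(n,obs=None):
    p=vision.camera_params(n); K=np.array([[p['fx'],0,p['cx']],[0,p['fy'],p['cy']],[0,0,1]])
    if 'hand_eye' in p:
        o=obs or readout.get_obs(); T=np.eye(4);T[:3,:3]=R(o['orientation']);T[:3,3]=o['ee_pos']
        W=T@np.array(p['hand_eye']); Rw=W[:3,:3]; c=W[:3,3]
    else:
        r=R(p['rvec']); Rw=r.T; c=-r.T@np.array(p['tvec'],float).ravel()
    return K,Rw,c
def ray(C,u,v):
    K,Rw,c=C; d=Rw@np.linalg.inv(K)@np.array([u,v,1.]); return c,d
def onz(C,u,v,z):
    c,d=ray(C,u,v); return c+d*(z-c[2])/d[2]
def proj(C,P):
    K,Rw,c=C; q=K@Rw.T@(np.array(P,float)-c); return q[:2]/q[2]
def snap(n,name):
    o=readout.get_obs(); im=vision.get_image(n)[:,:,::-1].copy(); cv2.imwrite(f'pics/{name}.png',im); return im,cam(n,o)
E
python3 - <<'E'
from h import *
a,C=snap('top','top0');b,D=snap('side','side0')
print(C[2],D[2],C[1][:,2],D[1][:,2]); print(readout.get_obs())
E
```

```text
[ 393.71000033   13.6669593  1204.00709191] [  325.28557436 -1041.48406691   850.90788163] [ 0.07031822 -0.00429748 -0.99751535] [ 0.12682209  0.806174   -0.57792702]
{'t': 0.1, 'qpos': array([ 1.13699582e+00,  4.23779006e-01,  1.63061763e+00, -2.28842681e-05,
        1.08862151e+00, -1.90086656e-02]), 'qvel': array([ 0.00084361, -0.00154058, -0.00071524,  0.0014383 , -0.0006954 ,
        0.00036068]), 'joint_torque': array([ 1.71332663e-04, -5.45616317e+01, -2.74328274e+01,  6.45656465e-02,
        1.87725556e-02,  2.44051785e-05]), 'ee_pos': array([251.69088157, 571.64066274, 301.96866288]), 'orientation': array([-6.46814334e-01, -3.07397861e+00,  2.18894567e-03]), 'ft_force': array([ 0.1419268 , -0.40787799, -0.27555146]), 'moment': array([-0.03227874,  0.06018504,  0.04183139]), 'grasp_force': 0.0, 'width': 87.68185837890863}
```

View pics/top0.png

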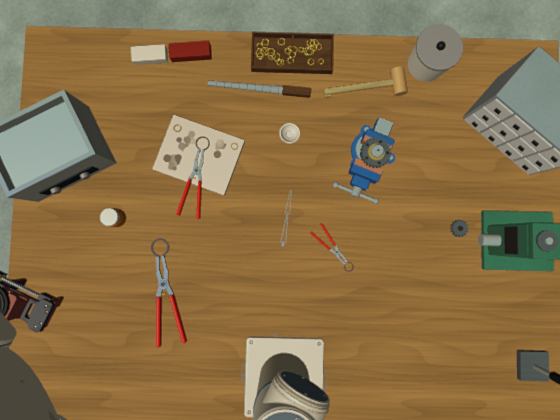

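View pics/side0.png

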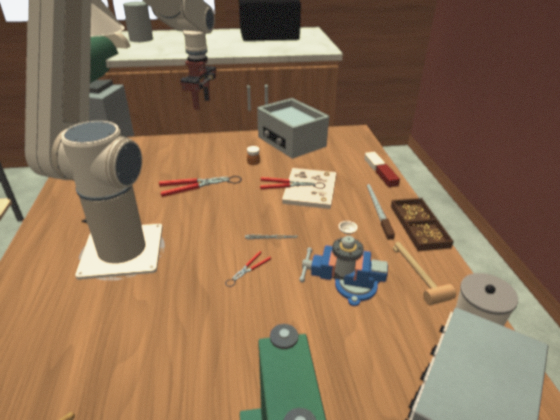

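The top view shows the middle-sized pliers on the board: ring at about (203,143), red handles ending at (180,215) and (199,217). The stub is at about (376,151) in the vise, and +x is up in the picture. The side view shows the same layout, with the stub near (347,243).

```bash
cat > m.py <<'E'
from h import *
a=cv2.imread('pics/top0.png');C=cam('top')
hsv=cv2.cvtColor(a,cv2.COLOR_BGR2HSV)
m=(((hsv[...,0]<6)|(hsv[...,0]>174))&(hsv[...,1]>170)&(hsv[...,2]>90)).astype(np.uint8)
n,l,s,c=cv2.connectedComponentsWithStats(m)
for i in range(1,n):
    if s[i,4]>40 and 170<c[i][0]<210 and 165<c[i][1]<225:
        ys,xs=np.where(l==i); P=np.array([onz(C,x,y,36)[:2] for x,y in zip(xs,ys)])
        r=cv2.fitLine(P.astype(np.float32),cv2.DIST_L2,0,.01,.01).ravel(); t=(P-r[2:])@r[:2]
        print(s[i],r[2:],r[:2],r[2:]+r[:2]*t.min(),r[2:]+r[:2]*t.max())
print('ring',onz(C,203,143,24),'stub',onz(C,376,151,161))
b=np.hstack([cv2.resize(a[110:225,140:260],None,fx=3.3,fy=3.3,interpolation=3),cv2.resize(a[110:225,320:430],None,fx=3.3,fy=3.3,interpolation=3)])
cv2.imwrite('pics/c1.png',b)
E
python3 m.py
```

```text
[177 179  14  36 115] [500.6565  296.47537] [ 0.95766747 -0.2878767 ] [450.60873811 311.51982466] [551.30859635 281.24925233]
[197 181   4  38 114] [493.57968 254.17839] [ 0.999995   -0.00315637] [441.08414079 254.34408679] [546.01072719 254.01289778]
ring [657.82572061 249.79537768  24.        ] stub [ 617.68161465 -218.26167562  161.        ]
```

View pics/c1.png

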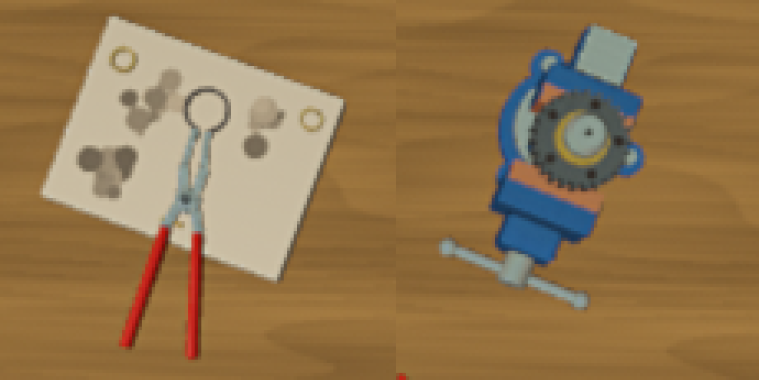

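The crop confirms this: ring at (207,110), rivet at (186,198), with the board's near edge sloping down to the right. The right panel shows the bright stub end at (586,137) with a brass washer under it.

Handles point ≈ (507.5, 273.7), pliers heading −0.147 rad, so I need to turn +15.3° and approach.

Call:
servo_tool(
  plan=[
    [[-1,0.6,-0.7,0,0,0,0.6],[-1,0.6,-0.7,0,0,0,0.6],[-1,0.6,-0.7,0,0,0,0.6],[-1,0.6,-0.7,0,0,0,0.6],[-1,0.6,-0.7,0,0,0,0.66]],
  ],
)

```text
t: 0.52
ee_pos: [372.5, 430.5, 302.4]
orientation: [-0.227, -3.133, 0.001]
ft_force: [-0.1, 0.1, 0.5]
width: 87.8
grasp_force: 0.0
```

Call:
servo_tool(
  plan=[
    [[-1,0.6,-0.7,-0.3,0,0,0],[-1,0.6,-0.7,-0.4,0,0,0],[-1,0.6,-0.7,-0.4,0,0,0],[-1,0.6,-0.7,-0.4,0,0,0],[-1,0.6,-0.7,-0.4,0,0,0]],
  ],
)

```text
t: 0.93
ee_pos: [492.6, 290.4, 225.9]
orientation: [-0.232, -3.133, 0.0]
ft_force: [0.3, -0.5, -0.0]
width: 87.7
grasp_force: 0.0
```

Call:
servo_tool(
  plan=[
    [[-1,0.35,-0.4,0,0,0,0],[-1,0,0,0,0,0,0],[-1,0,0,0,0,0,0]],
  ],
)

```text
t: 1.18
ee_pos: [506.2, 275.1, 226.2]
orientation: [-0.236, -3.132, 0.0]
ft_force: [-0.8, 0.1, -0.5]
width: 87.8
grasp_force: 0.0
```

```bash
python3 - <<'E'
from h import *
a,C=snap('wrist','w1');o=readout.get_obs();print(o['t'],o['ee_pos'],o['orientation'],R(o['orientation']).round(3),o['qpos'],C[2],C[1][:,2])
print(proj(C,[507.5,273.7,38]))
E
```

```text
1.2333 [505.68944383 276.00282982 226.52534339] [-2.33657657e-01 -3.13231173e+00  1.29358912e-05] [[-0.989  0.148 -0.001]
 [ 0.148  0.989  0.   ]
 [ 0.001 -0.    -1.   ]] [ 4.78833497e-01  4.50982528e-01  1.79334307e+00  3.79514694e-04
  8.97763233e-01 -9.43283458e-01] [428.69535888 286.18736182 306.97406393] [ 0.27772459 -0.0430265  -0.95969671]
[279.60124905 207.96374818]
```

View pics/w1.png

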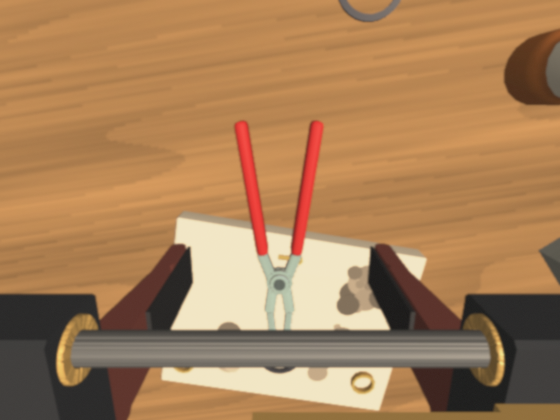

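The wrist view shows the sleeves from (241,122) and (317,122) converging to (262,253) and (296,253), with the rivet at (279,284). I'll measure them.

```bash
cat > red.py <<'E'
from h import *
import sys
def red(a,C,z=36):
    hsv=cv2.cvtColor(a,cv2.COLOR_BGR2HSV)
    m=(((hsv[...,0]<6)|(hsv[...,0]>174))&(hsv[...,1]>190)&(hsv[...,2]>120)).astype(np.uint8)
    n,l,s,c=cv2.connectedComponentsWithStats(m); E=[];A=[]
    for i in np.argsort(-s[1:,4])[:2]+1:
        ys,xs=np.where(l==i); P=np.array([onz(C,x,y,z)[:2] for x,y in zip(xs,ys)],np.float32)
        r=cv2.fitLine(P,cv2.DIST_L2,0,.01,.01).ravel(); d=r[:2]*np.sign(r[0]);t=(P-r[2:])@d
        w=np.abs((P-r[2:])@np.array([-d[1],d[0]])).max()
        E.append([r[2:]+d*t.min(),r[2:]+d*t.max()]);A.append(np.arctan2(d[1],d[0])); print(s[i],E[-1],A[-1],t.max()-t.min(),2*w)
    E=np.array(E).mean(0);th=np.mean(A);d=np.array([np.cos(th),np.sin(th)])
    print('rear,front mid',E,'head',th,'handles from front',E[1]-43*d,'from rear',E[0]+67*d, 'half',(A[0]-A[1])/2)
E
python3 - <<'E'
from red import *
a=cv2.imread('pics/w1.png');C=cam('wrist');red(a,C)
print('rivet@34',onz(C,279.5,284,42), onz(C,279.5,284,30))
E
```

```text
[ 236  122   30  132 1006] [array([437.60156, 255.17252], dtype=float32), array([543.8432, 254.9877], dtype=float32)] -0.0017395855 106.24179 9.480837
[293 122  28 132 911] [array([445.4929, 309.4977], dtype=float32), array([548.1526 , 282.35236], dtype=float32)] -0.25850457 106.18797 10.367091
rear,front mid [[441.54724 282.3351 ]
 [545.9979  268.67004]] head -0.13012208 handles from front [503.36145 274.2495 ] from rear [507.98083 273.6415 ] half 0.12838249
rivet@34 [570.83984148 264.9453619   42.        ] [577.29473908 263.95113595  30.        ]
```

Call:
servo_tool(
  plan=[
    [[-1,0.02,-0.04,-0.7,0,0,0],[-1,0,0,-0.7,0,0,0],[-1,0,0,-0.7,0,0,0],[-1,0,0,-0.4,0,0,0],[-1,0,0,0,0,0,0]],
  ],
)

```text
t: 1.65
ee_pos: [503.9, 274.9, 123.8]
orientation: [-0.228, -3.128, 0.004]
ft_force: [-1.1, 0.3, -0.3]
width: 87.8
grasp_force: 0.0
```

```bash
python3 - <<'E'
from red import *
a,C=snap('wrist','w2');o=readout.get_obs();print(o['t'],o['ee_pos'],o['ft_force'])
red(a,C)
E
```

```text
1.7 [504.93004664 275.26417353 125.57757899] [0.06308896 0.1793931  0.23472365]
[ 211  137   50  192 2814] [array([437.3643 , 255.08171], dtype=float32), array([541.4756 , 254.41077], dtype=float32)] -0.0064444696 104.113434 9.656623
[ 299  138   50  191 2480] [array([445.55334, 309.70026], dtype=float32), array([545.3596 , 281.81116], dtype=float32)] -0.27248228 103.62961 11.311378
rear,front mid [[441.4588  282.391  ]
 [543.4176  268.11096]] head -0.13946338 handles from front [500.83508 274.08847] from rear [507.8083 273.0772] half 0.1330189
```

View pics/w2.png

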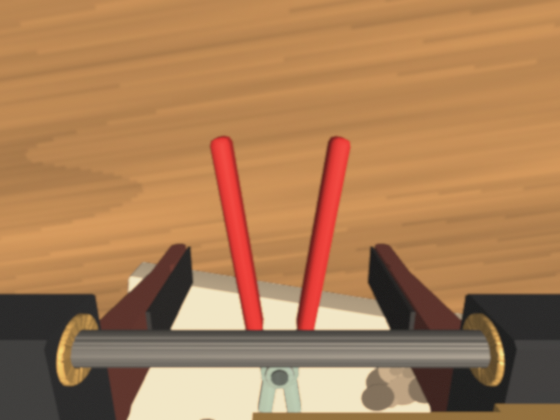

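The sleeves are centred between the fingers (rear ends at (222,145) and (340,145)), and the fingers stay clear of the board edge.

Call:
servo_tool(
  plan=[
    [[-1,0.05,-0.03,-0.5,0,0,0],[-1,0,0,-0.36,0,0,0],[-1,0,0,0,0,0,0],[-1,0,0,0,0,0,0]],
  ],
)

```text
t: 2.03
ee_pos: [508.6, 274.0, 93.4]
orientation: [0.23, 3.133, 0.001]
ft_force: [-0.3, 0.7, -0.7]
width: 87.9
grasp_force: 0.0
```

```bash
python3 - <<'E'
from red import *
o=readout.get_obs();print(o['t'],o['ee_pos'],o['ft_force'],R(o['orientation']).round(4))
E
```

```text
2.0333 [508.64719714 274.02506985  93.35079588] [-0.30662852  0.74896536 -0.67408419] [[-9.892e-01  1.464e-01  6.000e-04]
 [ 1.464e-01  9.892e-01  4.000e-04]
 [-5.000e-04  5.000e-04 -1.000e+00]]
```

Call:
servo_tool(
  plan=[
    [[-1,-0.03,0,-0.03,0,0,0],[1,0,0,0,0,0,0],[1,0,0,0,0,0,0],[1,0,0,0,0,0,0],[1,0,0,0,0,0,0]],
  ],
)

```text
t: 2.45
ee_pos: [507.7, 273.3, 91.6]
orientation: [0.232, 3.132, 0.001]
ft_force: [0.8, -0.5, 0.1]
width: 64.9
grasp_force: 0.0
```

Call:
servo_tool(
  plan=[
    [[1,0,0,0,0,0,0],[1,0,0,0,0,0,0],[1,0,0,0,0,0,0],[1,0,0,0,0,0,0],[1,0,0,0,0,0,0]],
  ],
)

```text
t: 2.87
ee_pos: [507.4, 273.2, 91.1]
orientation: [-0.232, -3.133, 0.0]
ft_force: [-0.5, -0.8, 2.7]
width: 31.6
grasp_force: 15.8
```

Call:
servo_tool(
  plan=[
    [[1,0,0,0,0,0,0],[1,0,0,0,0,0,0],[1,0,0,0,0,0,0],[1,0,0,0,0,0,0],[1,0,0,0,0,0,0]],
  ],
)

```text
t: 3.28
ee_pos: [507.5, 273.2, 91.2]
orientation: [0.232, 3.133, 0.0]
ft_force: [-1.0, -0.2, 2.8]
width: 29.0
grasp_force: 30.0
```

Call:
servo_tool(
  plan=[
    [[1,0,0,0.1,0,0,0],[1,0,0,0.2,0,0,0],[1,0,0,0.4,0,0,0],[1,0,0,0.5,0,0,0],[1,0,0,0.5,0,0,0]],
  ],
)

```text
t: 3.7
ee_pos: [507.0, 272.9, 159.7]
orientation: [-0.232, -3.132, 0.001]
ft_force: [0.3, 0.5, -1.6]
width: 28.7
grasp_force: 30.0
```

Call:
servo_tool(
  plan=[
    [[1,0,0,0.5,0,0,0],[1,0,0,0.5,0,0,0],[1,0,0,0.5,0,0,0],[1,0,0,0.4,0,0,0],[1,0,0,0.3,0,0,0]],
  ],
)

```text
t: 4.12
ee_pos: [507.6, 273.2, 249.0]
orientation: [0.232, 3.132, 0.001]
ft_force: [-0.5, 0.7, -1.8]
width: 28.6
grasp_force: 30.0
```

Call:
servo_tool(
  plan=[
    [[1,0,0,0.1,0,0,0],[1,0,0,0,0,0,0],[1,0,0,0,0,0,0],[1,0,0,0,0,0,0]],
  ],
)

```text
t: 4.45
ee_pos: [506.9, 272.9, 250.0]
orientation: [-0.232, -3.131, 0.002]
ft_force: [-0.4, 0.0, -3.3]
width: 28.9
grasp_force: 30.0
```

```bash
python3 - <<'E'
from red import *
o=readout.get_obs();print(o)
a,C=snap('wrist','w3');b,D=snap('top','t3');c,S=snap('side','s3')
d=np.array([.989,-.147,0]);cl=np.array([507.5,273.2,o['ee_pos'][2]-61-6.2])+151*d
print(proj(C,cl),proj(D,cl),proj(S,cl))
f=lambda im,p:cv2.resize(cv2.getRectSubPix(im,(110,140),tuple(map(float,p))),None,fx=3.5,fy=3.5,interpolation=3)
cv2.imwrite('pics/c3.png',np.hstack([f(b,proj(D,cl)),f(c,proj(S,cl))]))
E
```

```text
{'t': 4.45, 'qpos': array([ 4.73219535e-01,  4.18522645e-01,  1.77939871e+00,  2.12196619e-05,
        9.45648272e-01, -9.49822859e-01]), 'qvel': array([-0.00084261,  0.0044879 ,  0.00045685, -0.00212264, -0.00060307,
       -0.00057249]), 'joint_torque': array([-4.90324637e-04, -5.29219079e+01, -2.52621156e+01, -2.24506081e-02,
       -2.01396650e-02, -4.38068355e-04]), 'ee_pos': array([506.8748128 , 272.90510863, 249.95367957]), 'orientation': array([-2.31774432e-01, -3.13132888e+00,  1.59154732e-03]), 'ft_force': array([-0.35271615,  0.00640338, -3.34076676]), 'moment': array([0.08827361, 0.08614735, 0.0329527 ]), 'grasp_force': 29.959592521190643, 'width': 28.90425228158989}
[282.26572467 516.17391933] [190.30569577 129.01824826] [322.59632255 146.30009505]
```

View pics/c3.png

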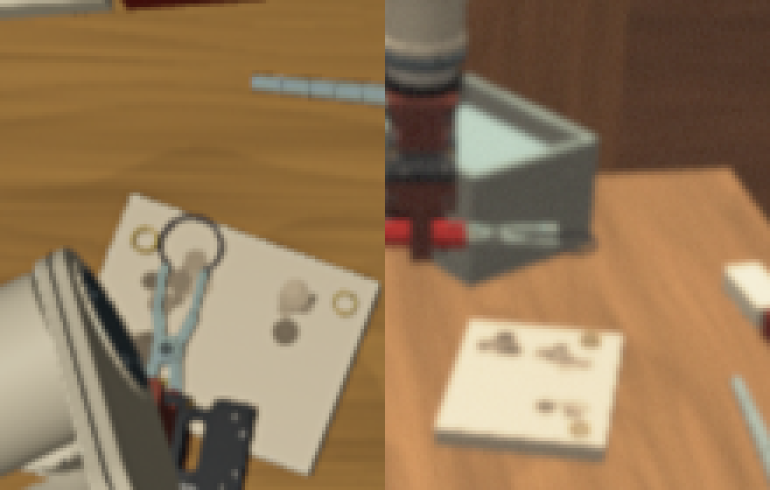

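The pliers are held level: the ring sits at about (191,243) in the top crop and (578,240) in the side crop, within 2 px of prediction. I'll carry them over the stub, about 20 mm above its end.

Call:
servo_tool(
  plan=[
    [[1,0,-0.3,0,0,0,0],[1,-0.1,-0.6,0,0,0,0],[1,-0.1,-0.9,0,0,0,0],[1,-0.1,-0.9,0,0,0,0],[1,-0.1,-0.9,0,0,0,0]],
  ],
)

```text
t: 5.02
ee_pos: [490.6, 127.3, 250.7]
orientation: [-0.23, -3.133, 0.001]
ft_force: [0.4, 0.5, -0.9]
width: 28.9
grasp_force: 30.0
```

Call:
servo_tool(
  plan=[
    [[1,-0.1,-0.9,0,0,0,0],[1,-0.1,-0.9,0,0,0,0],[1,-0.1,-0.9,0,0,0,0],[1,-0.1,-0.9,0,0,0,0],[1,-0.1,-0.9,0,0,0,0]],
  ],
)

```text
t: 5.43
ee_pos: [470.4, -53.0, 251.0]
orientation: [-0.232, -3.133, 0.0]
ft_force: [0.9, -0.1, -1.8]
width: 29.0
grasp_force: 30.0
```

Call:
servo_tool(
  plan=[
    [[1,-0.1,-0.9,0,0,0,0],[1,0,-0.9,0,0,0,0],[1,0,-0.9,0,0,0,0],[1,0,-0.6,0,0,0,0],[1,0,-0.4,0,0,0,0]],
  ],
)

```text
t: 5.85
ee_pos: [466.6, -201.9, 251.0]
orientation: [0.235, 3.133, -0.001]
ft_force: [-0.3, 0.1, -2.2]
width: 29.2
grasp_force: 30.0
```

Call:
servo_tool(
  plan=[
    [[1,0,0,0,0,0,0],[1,0,0,0,0,0,0],[1,0,0,0,0,0,0]],
  ],
)

```text
t: 6.1
ee_pos: [466.8, -198.4, 250.8]
orientation: [-0.232, -3.132, -0.001]
ft_force: [0.4, 0.1, -1.9]
width: 29.2
grasp_force: 30.0
```

```bash
python3 - <<'E'
from red import *
o=readout.get_obs();print(o['t'],o['ee_pos'],o['qpos'],R(o['orientation']).round(4),o['width'])
b,D=snap('top','t4');c,S=snap('side','s4')
Rm=R(o['orientation']);cl=o['ee_pos']+Rm@np.array([-151,0,67.2])
st=[617,-220,161]
print(cl,proj(D,cl),proj(S,cl),proj(D,st),proj(S,st))
b0=cv2.imread('pics/top0.png');c0=cv2.imread('pics/side0.png')
f=lambda im,p:cv2.resize(cv2.getRectSubPix(im,(66,50),tuple(map(float,np.round(p)))),None,fx=6,fy=6,interpolation=3)
cv2.imwrite('pics/c4.png',np.vstack([np.hstack([f(b,proj(D,st)),f(c,proj(S,st))]),np.hstack([f(b0,proj(D,st)),f(c0,proj(S,st))])]))
E
```

```text
6.1 [ 466.82458391 -198.40490834  250.76481698] [-4.25402132e-01  3.24624468e-01  1.92774887e+00  1.72793133e-04
  8.90276021e-01 -1.84823198e+00] [[-9.891e-01  1.475e-01 -9.000e-04]
 [ 1.475e-01  9.891e-01  6.000e-04]
 [ 1.000e-03  4.000e-04 -1.000e+00]] 29.209474061659485
[ 616.11114847 -220.64508761  183.41694345] [378.963932   149.78847564] [347.6260104  231.67083005] [376.67953536 151.28139627] [347.04348032 238.41530005]
```

View pics/c4.png

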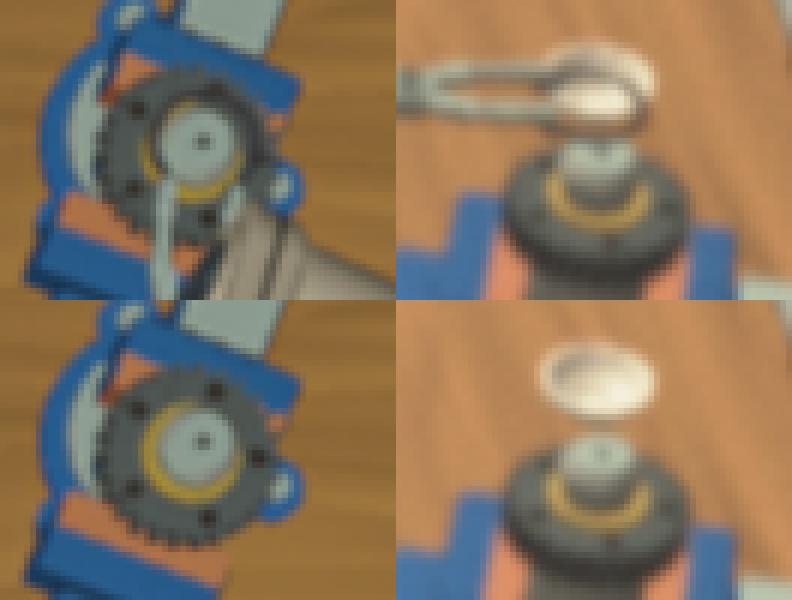

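The crops show the stub's centre hole at (203,141) top and (601,152) side. In the top view the ring surrounds the stub, and in the side view it is just above. I'll use difference images to pin down the ring.

```bash
python3 - <<'E'
from red import *
D=cam('top');S=cam('side')
I={k:cv2.imread(f'pics/{k}.png').astype(np.int16) for k in ['t4','top0','s4','side0']}
def d(a,b,p): 
    x=np.abs(I[a]-I[b]).max(2).clip(0,85).astype(np.uint8)*3
    return cv2.resize(x[p[1]-22:p[1]+22,p[0]-24:p[0]+24],None,fx=8,fy=8,interpolation=0)
def e(a,p): return cv2.resize(I[a].astype(np.uint8)[p[1]-14:p[1]+14,p[0]-24:p[0]+24],None,fx=8,fy=8,interpolation=2)
P=(377,151);Q=(347,232)
g=lambda x:cv2.cvtColor(x,cv2.COLOR_GRAY2BGR)
im=np.vstack([np.hstack([g(d('t4','top0',P)),g(d('s4','side0',Q))]),np.hstack([e('t4',P),e('s4',Q)])])
cv2.imwrite('pics/c5.png',im);print(im.shape)
# stub triangulation
from itertools import product
def tri(p,q):
    A=[];b=[]
    for C,x in((D,p),(S,q)):
        c,v=ray(C,*x);v/=np.linalg.norm(v);M=np.eye(3)-np.outer(v,v);A.append(M);b.append(M@c)
    return np.linalg.lstsq(np.vstack(A),np.hstack(b),rcond=None)[0]
print('tri',tri((377.9,149.7),(348.25,238.2)),onz(D,377.9,149.7,161),onz(S,348.25,238.2,161))
for nm,C in(('t',D),('s',S)):
  for z in (161,): print(nm,proj(C,[617,-220,161]))
E
```

```text
(576, 768, 3)
tri [ 619.94731818 -222.38860573  163.45778415] [ 621.15577147 -223.07706828  161.        ] [ 620.29217374 -219.55741715  161.        ]
t [376.67953536 151.28139627]
s [347.04348032 238.41530005]
```

View pics/c5.png

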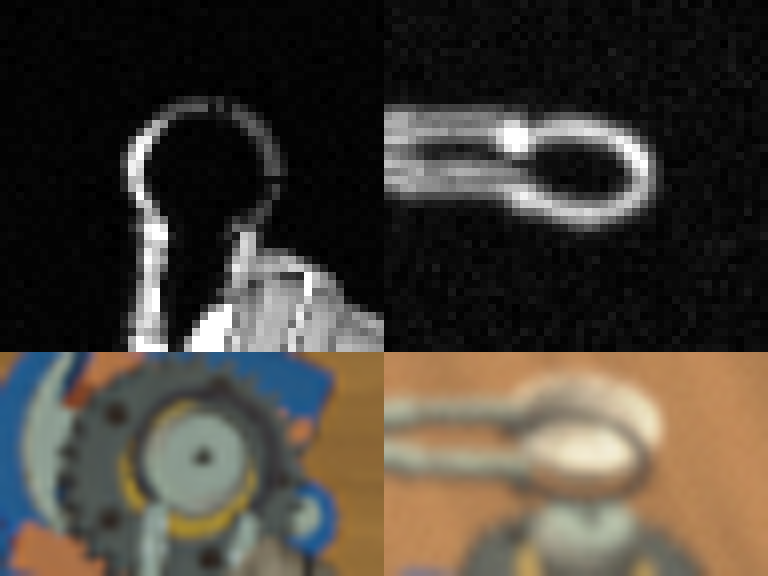

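In the difference image the top ring is centred at about (207,172) with a radius near 69. The side ring spans y from 127 to 213, with its right edge at 645. I'll fit both numerically.

```bash
cat > fit.py <<'E'
from red import *
D=cam('top');S=cam('side')
def tri(p,q):
    A=[];b=[]
    for C,x in((D,p),(S,q)):
        c,v=ray(C,*x);v/=np.linalg.norm(v);M=np.eye(3)-np.outer(v,v);A.append(M);b.append(M@c)
    return np.linalg.lstsq(np.vstack(A),np.hstack(b),rcond=None)[0]
def circ(C,im,ref,c,keep,thr=25):
    """ridge points of the difference image, along spokes from c, lifted to the plane z of c, circle fit"""
    d=cv2.absdiff(im,ref).max(2).astype(np.float32); P=[]
    for a in np.arange(0,2*np.pi,.1):
        if not keep(a): continue
        r=np.arange(15,26.1,.25); L=np.array([proj(C,c+[x*np.cos(a),x*np.sin(a),0]) for x in r],np.float32)
        v=cv2.remap(d,L[:,0],L[:,1],cv2.INTER_LINEAR).ravel()
        if v.max()>thr: w=(v-thr).clip(0)*(np.abs(r-r[v.argmax()])<3); q=(r*w).sum()/w.sum(); P.append([c[0]+q*np.cos(a),c[1]+q*np.sin(a)])
    P=np.array(P);s=np.linalg.lstsq(np.c_[2*P,np.ones(len(P))],(P**2).sum(1),rcond=None)[0]
    rad=np.sqrt(s[2]+s[:2]@s[:2]); res=np.linalg.norm(P-s[:2],axis=1)-rad
    return s[:2],rad,len(P),res.std()
def hole(im,p):
    g=cv2.cvtColor(im,cv2.COLOR_BGR2GRAY).astype(float);x,y=map(round,p);w=g[y-2:y+3,x-2:x+3];w=(np.median(w)-4-w).clip(0)
    yy,xx=np.mgrid[y-2:y+3,x-2:x+3];return (w*xx).sum()/w.sum(),(w*yy).sum()/w.sum()
E
python3 - <<'E'
from fit import *
I={k:cv2.imread(f'pics/{k}.png') for k in ['t4','top0','s4','side0']}
cl=np.array([616.1,-220.6,183.4])
k=lambda a:np.cos(a+.147)>-.6
for it in range(2):
  pass
a=circ(D,I['t4'],I['top0'],cl,k,20);b=circ(S,I['s4'],I['side0'],cl,k,25)
print(a,b)
ct=tri(proj(D,[*a[0],183.4]),proj(S,[*b[0],183.4]));print('clip',ct)
ht=hole(I['top0'],(378,150));hs=hole(I['side0'],(348,238));ht2=hole(I['t4'],(378,150))
print(ht,ht2,hs,tri(ht,hs),onz(D,*ht,161),onz(S,*hs,161))
# bright disc of stub (side/top), washer
for n,c in(('top0',(377,150)),('side0',(347,240))):
    h=cv2.cvtColor(I[n],cv2.COLOR_BGR2HSV)
    m=((h[...,1]<45)&(h[...,2]>135)).astype(np.uint8);q,l,s,cc=cv2.connectedComponentsWithStats(m)
    i=l[c[1],c[0]-2];print(n,i,s[i],cc[i])
    for z in(161,155): print(z,proj(D if n=='top0' else S,[619,-221,z]))
E
```

```text
(array([ 614.95758725, -218.50688827]), np.float64(21.407865927619312), 34, np.float64(0.2937930269399128)) (array([ 614.65917145, -217.14993078]), np.float64(21.100586456656533), 44, np.float64(0.5428275527695353))
clip [ 614.51518711 -218.2501415   184.3209454 ]
(np.float64(377.90283400809716), np.float64(149.62753036437246)) (np.float64(377.916), np.float64(149.636)) (np.float64(348.5128205128205), np.float64(238.56410256410257)) [ 620.51620798 -222.66442141  162.39532531] [ 621.34285301 -223.08274214  161.        ] [ 620.56513914 -221.08009658  161.        ]
top0 99 [372 145  11  12  97] [376.91752577 150.3814433 ]
161 [377.07839572 150.51551385]
155 [376.54768347 151.0021114 ]
side0 50 [342 237  12   7  68] [347.39705882 239.92647059]
161 [347.90864716 238.59538825]
155 [347.67983745 240.42285311]
```

```bash
python3 - <<'E'
from fit import *
I={k:cv2.imread(f'pics/{k}.png') for k in ['top0','side0']}
def edge(C,f,c,r0,r1,thr):
    """outermost crossing of feature f above thr along spokes in plane z"""
    P=[]
    for a in np.arange(0,2*np.pi,.07):
        r=np.arange(r0,r1,.25);L=np.array([proj(C,c+[x*np.cos(a),x*np.sin(a),0]) for x in r],np.float32)
        v=cv2.remap(f,L[:,0],L[:,1],cv2.INTER_LINEAR).ravel()
        i=np.where(v>thr)[0]
        if len(i) and i[-1]<len(r)-1: P.append([a,r[i[-1]]])
    P=np.array(P)
    for _ in range(3):
        X=c[:2]+P[:,1:]*np.c_[np.cos(P[:,0]),np.sin(P[:,0])]
        s=np.linalg.lstsq(np.c_[2*X,np.ones(len(X))],(X**2).sum(1),rcond=None)[0];rad=np.sqrt(s[2]+s[:2]@s[:2])
        e=np.linalg.norm(X-s[:2],axis=1)-rad; P=P[np.abs(e)<max(2*e.std(),.6)]
    return s[:2].round(2),round(rad,2),len(P),round(e.std(),2)
for n,C in(('top0',D),('side0',S)):
    im=I[n].astype(np.float32); yel=(im[...,2]+im[...,1])/2-im[...,0]   # brass
    for thr in (25,35,45): print(n,'washer',edge(C,yel,np.array([620,-221,140.]),17,28,thr))
    lum=im.mean(2); chroma=im.max(2)-im.min(2)
    for thr in(45,): print(n,'gear',edge(C,60-chroma,np.array([620,-221,135.7]),30,48,60-thr))
E
```

```text
top0 washer (array([ 621.03, -222.76]), np.float64(22.66), 71, np.float64(0.22))
top0 washer (array([ 621.  , -222.82]), np.float64(22.18), 67, np.float64(0.2))
top0 washer (array([ 620.89, -222.79]), np.float64(21.65), 62, np.float64(0.17))
top0 gear (array([ 620.34, -222.01]), np.float64(39.59), 59, np.float64(1.12))
side0 washer (array([ 619.46, -223.59]), np.float64(24.25), 51, np.float64(0.6))
side0 washer (array([ 619.48, -224.37]), np.float64(22.89), 55, np.float64(0.41))
side0 washer (array([ 619.56, -223.94]), np.float64(21.9), 51, np.float64(0.31))
side0 gear (array([ 619.27, -226.09]), np.float64(41.61), 50, np.float64(1.67))
```

Call:
servo_tool(
  plan=[
    [[1,0.14,-0.11,0,0,0,0],[1,0,0,-0.2,0,0,0],[1,0,0,-0.2,0,0,0],[1,0,0,0,0,0,0],[1,0,0,0,0,0,0]],
  ],
)

```text
t: 6.62
ee_pos: [472.5, -202.7, 234.1]
orientation: [-0.231, -3.131, -0.001]
ft_force: [-0.1, 0.6, -2.0]
width: 28.7
grasp_force: 30.0
```

```bash
python3 - <<'E'
from fit import *
o=readout.get_obs();print(o['t'],o['ee_pos'],o['width'],o['ft_force'])
t,_=snap('top','t5');s,_=snap('side','s5');I={k:cv2.imread(f'pics/{k}.png') for k in ['top0','side0']}
z=o['ee_pos'][2]-67.2; cl=np.array([620.5,-222.9,z])
for lim in(-.6,0.,.3):
  k=lambda a:np.cos(a+.147)>lim
  for thr in(15,25): print(lim,thr,circ(D,t,I['top0'],cl,k,thr),circ(S,s,I['side0'],cl,k,thr))
a=circ(D,t,I['top0'],cl,lambda a:np.cos(a+.147)>-.6,20)[0];b=circ(S,s,I['side0'],cl,lambda a:np.cos(a+.147)>-.6,25)[0]
print(tri(proj(D,[*a,z]),proj(S,[*b,z])))
print(hole(t,(378,150)),onz(D,*hole(t,(378,150)),161))
f=lambda im,p:cv2.resize(im[p[1]-18:p[1]+18,p[0]-20:p[0]+20],None,fx=10,fy=10,interpolation=2)
cv2.imwrite('pics/c6.png',np.hstack([f(t,(378,151)),f(s,(348,236))]))
E
```

```text
6.6167 [ 472.52612057 -202.71864184  234.05391935] 28.697269718337832 [-0.11797989  0.61196071 -2.04111439]
-0.6 15 (array([ 620.82331187, -222.72644116]), np.float64(21.1891546528342), 40, np.float64(0.3699723032072355)) (array([ 620.26520316, -221.7797731 ]), np.float64(21.24550060694145), 44, np.float64(0.5715952671105946))
-0.6 25 (array([ 620.87799302, -222.6622764 ]), np.float64(21.150559274710897), 26, np.float64(0.5204194558807125)) (array([ 620.18834884, -221.68574292]), np.float64(21.190227046446907), 39, np.float64(0.4920079677867834))
0.0 15 (array([ 620.84713988, -222.72450836]), np.float64(21.16737049662016), 30, np.float64(0.4021079514386178)) (array([ 620.43418727, -221.89507044]), np.float64(21.14801563905841), 32, np.float64(0.5257066616680165))
0.0 25 (array([ 620.80161147, -222.67617962]), np.float64(21.18214299722521), 19, np.float64(0.5879799647337043)) (array([ 620.34981973, -221.74086968]), np.float64(21.103291639106537), 27, np.float64(0.42420996824515145))
0.3 15 (array([ 621.76522977, -222.95463269]), np.float64(20.40406298278257), 25, np.float64(0.31072395435760525)) (array([ 618.93043897, -221.73145511]), np.float64(22.397652424550067), 26, np.float64(0.3854375299792158))
0.3 25 (array([ 622.28399956, -222.9344375 ]), np.float64(20.093978401674367), 14, np.float64(0.4836169393889168)) (array([ 618.85948919, -221.64658308]), np.float64(22.38617835302294), 22, np.float64(0.3136923291086997))
[ 620.29202591 -222.46823661  167.5539295 ]
(np.float64(377.92148760330576), np.float64(149.62809917355372)) [ 621.34258751 -223.13031612  161.        ]
```

View pics/c6.png

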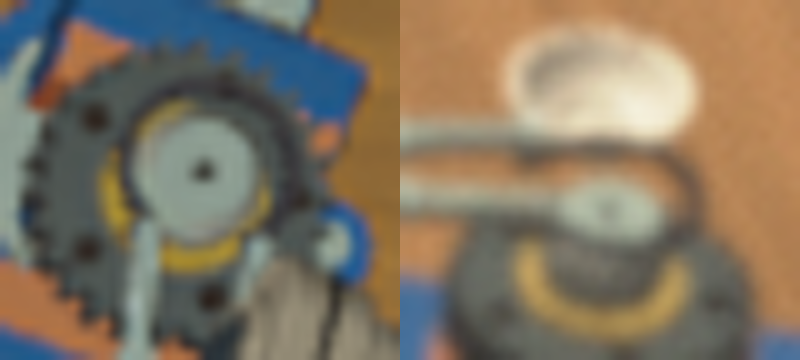

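The clip and stub are concentric to within about 0.4 mm: in the top view the ring surrounds the stub face centred at (203,170), and in the side view the ring is just above the bevel. I'll descend gently with force checks.

Call:
servo_tool(
  plan=[
    [[1,0.01,-0.005,-0.05,0,0,0],[1,0,0,-0.05,0,0,0],[1,0,0,-0.05,0,0,0],[1,0,0,-0.05,0,0,0],[1,0,0,-0.05,0,0,0]],
  ],
)

```text
t: 7.13
ee_pos: [473.4, -203.4, 224.9]
orientation: [0.232, 3.133, -0.0]
ft_force: [-0.7, 0.2, -2.7]
width: 29.1
grasp_force: 30.0
```

Call:
servo_tool(
  plan=[
    [[1,0,0,-0.03,0,0,0],[1,0,0,-0.03,0,0,0],[1,0,0,-0.03,0,0,0],[1,0,0,0,0,0,0]],
  ],
)

```text
t: 7.47
ee_pos: [473.3, -203.4, 221.2]
orientation: [-0.232, -3.133, -0.0]
ft_force: [-0.1, 1.2, -2.8]
width: 29.4
grasp_force: 30.0
```

Call:
servo_tool(
  plan=[
    [[1,0,0,-0.04,0,0,0],[1,0,0,-0.04,0,0,0],[1,0,0,-0.04,0,0,0],[1,0,0,-0.04,0,0,0],[1,0,0,-0.03,0,0,0]],
  ],
)

```text
t: 7.88
ee_pos: [473.4, -203.4, 213.7]
orientation: [-0.232, -3.133, -0.0]
ft_force: [-0.9, -0.5, -2.0]
width: 28.9
grasp_force: 30.0
```

```bash
python3 - <<'E'
from fit import *
o=readout.get_obs();print(o['t'],o['ee_pos'],o['width'],o['ft_force'],o['moment'],R(o['orientation']).round(4)[2])
t,_=snap('top','t6');s,_=snap('side','s6');I={k:cv2.imread(f'pics/{k}.png') for k in ['top0','side0']}
z=o['ee_pos'][2]-67.2; cl=np.array([620.7,-222.5,z])
k=lambda a:np.cos(a+.147)>-.6
a=circ(D,t,I['top0'],cl,k,15);b=circ(S,s,I['side0'],cl,k,15);print(z,a,b)
print(tri(proj(D,[*a[0],z]),proj(S,[*b[0],z])))
E
```

```text
7.8833 [ 473.39145527 -203.3696267   213.65300067] 28.935496450248046 [-0.89153323 -0.50218515 -1.95389898] [ 0.03546082  0.04216131 -0.04371546] [ 2.e-04  0.e+00 -1.e+00]
146.45300066653436 (array([ 621.91281441, -223.71179445]), np.float64(21.03653355538195), 44, np.float64(0.538799516697736)) (array([ 618.3155186 , -221.82046759]), np.float64(23.294230502629585), 27, np.float64(0.5821241555964122))
[ 619.75069517 -223.06454117  147.74425806]
```

Call:
servo_tool(
  plan=[
    [[1,0,0,-0.04,0,0,0],[1,0,0,-0.04,0,0,0],[1,0,0,-0.03,0,0,0],[1,0,0,-0.03,0,0,0],[1,0,0,0,0,0,0]],
  ],
)

```text
t: 8.4
ee_pos: [473.4, -203.4, 208.1]
orientation: [-0.232, -3.133, -0.0]
ft_force: [0.6, -0.4, -2.3]
width: 28.5
grasp_force: 30.0
```

Call:
servo_tool(
  plan=[
    [[1,0,0,0,0,0,0],[1,0,0,0,0,0,0],[1,0,0,0,0,0,0]],
  ],
)

```text
t: 8.65
ee_pos: [473.4, -203.4, 208.3]
orientation: [0.232, 3.133, -0.0]
ft_force: [0.8, -0.8, -1.8]
width: 28.8
grasp_force: 30.0
```

```bash
python3 - <<'E'
from fit import *
o=readout.get_obs();print(o['t'],o['ee_pos'],o['width'],o['ft_force'],o['moment'],R(o['orientation']).round(4)[2])
t,_=snap('top','t7');s,_=snap('side','s7')
f=lambda im,p:cv2.resize(im[p[1]-18:p[1]+18,p[0]-20:p[0]+20],None,fx=10,fy=10,interpolation=2)
cv2.imwrite('pics/c7.png',np.hstack([f(t,(378,151)),f(s,(345,242))]))
E
```

```text
8.65 [ 473.43931579 -203.40528123  208.32462777] 28.849534131026015 [ 0.82138261 -0.7605793  -1.81787907] [ 0.03701512  0.1267001  -0.02658269] [-0.  0. -1.]
```

View pics/c7.png

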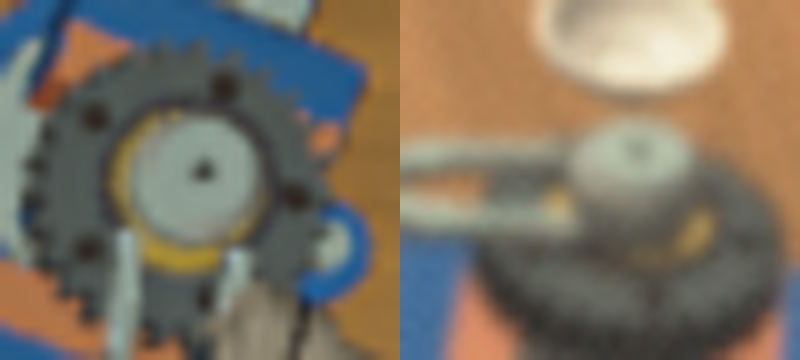

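The ring now surrounds the stub at washer level: brass shows inside it in the top view, and in the side view it lies low on the washer. I'll probe gently to confirm the height.

Call:
servo_tool(
  plan=[
    [[1,0,0,-0.01,0,0,0],[1,0,0,-0.01,0,0,0],[1,0,0,0,0,0,0],[1,0,0,0,0,0,0]],
  ],
)

```text
t: 9.08
ee_pos: [473.5, -203.4, 207.5]
orientation: [0.232, 3.133, -0.0]
ft_force: [0.0, 0.5, -1.1]
width: 29.2
grasp_force: 30.0
```

```bash
python3 -c "
from h import *
o=readout.get_obs();print(o['ee_pos'],o['ft_force'],o['moment'])"
```

```text
[ 473.48223285 -203.42858374  207.53391184] [ 1.62698826e-04  5.01326538e-01 -1.08485925e+00] [ 0.00139729 -0.00275558 -0.01107251]
```

Call:
servo_tool(
  plan=[
    [[1,0,0,-0.01,0,0,0],[1,0,0,0,0,0,0],[1,0,0,0,0,0,0]],
  ],
)

```text
t: 9.33
ee_pos: [473.5, -203.4, 207.2]
orientation: [0.232, 3.133, -0.0]
ft_force: [-0.1, 0.3, -0.6]
width: 29.1
grasp_force: 30.0
```

```bash
python3 -c "
from h import *
o=readout.get_obs();print(o['ee_pos'],o['ft_force'],o['moment'])"
```

```text
[ 473.50203191 -203.43421099  207.15613894] [-0.14139417  0.26431058 -0.62358652] [-0.02163009 -0.04812996 -0.02866671]
```

The force and moment show a light washer contact at a TCP height of about 207.5, as expected. I'll ease up 0.4 mm, hold, and hand in.

Call:
servo_tool(
  plan=[
    [[1,0,0,0.01,0,0,0],[1,0,0,0,0,0,0],[1,0,0,0,0,0,0],[1,0,0,0,0,0,0]],
  ],
)

```text
t: 9.67
ee_pos: [473.5, -203.4, 207.5]
orientation: [0.232, 3.133, -0.0]
ft_force: [0.7, 0.0, -2.1]
width: 29.4
grasp_force: 30.0
```

```bash
python3 -c "
from workcell import readout,close_job
o=readout.get_obs();print(o['ee_pos'],o['ft_force'],o['width'],o['grasp_force']);print(close_job())"
```

```text
[ 473.53592576 -203.43392651  207.50228971] [ 0.72316826  0.0142113  -2.11977458] 29.395969458077044 29.9578195810318
the job is handed in; nothing more can be done
None
```

I handed in the job at about 9.7 s of the 48 s allowed: the pliers are held squeezed at 30 N, with the spread clip level around the groove just above the brass washer; I touched nothing else, but no verdict came back.

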